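Open the latched door of the aquarium stand

TASK

Open the door of the low grey stand: press the black thumb ball of its latch lever down so that the bar lifts out of its catch, and with the bar held up swing the door wide open towards you, to about a right angle. Be gentle: feel for the height at which the bar is free, never strain the bar against the catch, above, below or in front, and do not fling the door. Let go at the end so that the bar drops back to level, and leave everything else where it stands.

Things in the scene. Friction and masses are not known exactly. Their poses are not given: they have to be found in the camera images.
- stand: Low open-topped bay of grey laminate, 216 mm deep, 344 mm wide, fixed. Origin on the table at the middle of the front plane (back face of the closed door); +x into the bay, +y to the hinge side (left seen from the robot), z up. Floor board 10 mm, side walls 130 mm high, rear wall 100 mm; in front two stiles 40 mm wide and 170 mm high, the door between them.
- hinge (a point): Point on the door's vertical hinge axis at the height of the door's top edge (170 mm above the table), at the front left corner of the closed door, 16 mm in front of the stand's front plane and 131 mm to the left of its middle.
- door_end (a point): Top edge of the door at its free (right) end, middle of its thickness. The door is a 16 mm thick panel, 259 mm wide; top edge 170 mm, lower edge 12 mm above the table. Its front carries a hook rail with a small white scoop and a tweezer fixed on the hooks, all more than 25 mm below the top edge and up to 50 mm in front of the door.
- door (a joint): Opening angle of the door, rad: 0 closed, grows as the free (right) end swings towards the robot, clockwise seen from above, up to 1.75. It stays where it is left (hinge friction about 0.12 N m). While latched it has about 0.02 rad of play.
- latch (a joint): Angle of the latch bar on the door, rad: 0 at rest (level), grows as its end in the keeper rises and the thumb ball sinks, up to 0.42. It falls by its own weight; raising it takes about 1 N at the thumb ball. Pushing the ball down by d raises the bar in the keeper by about 1.46 d.
- pivot (a point): Pivot of the latch bar, on the bar's axis, 181 mm from the hinge axis along the door, 40 mm above the door's top edge, over the middle of its thickness, between two cheeks that reach 53 mm above the edge. The bar is steel, 10 mm square, along the door, from the thumb ball to its round end in the keeper; a weight sleeve of 22 mm diameter sits between pivot and keeper.
- thumb: Thumb ball: black plastic, 22 mm diameter, origin at its centre, at rest 44 mm above the door's top edge, 116 mm from the hinge axis along the door (65 mm from the pivot, towards the hinge), over the middle of the door's thickness (8 mm behind the hinge axis). x across the door, y along it to the hinge. Can be pinched across the door from above, the fingers on either side of the 16 mm door.
- keeper_post: Fixed post, 16 mm wide, on the right stile behind the bar, 105 mm high above the stile's top. Origin at the height of the stile's top, right under the bar's axis, 95 mm from the pivot along the bar. It carries the keeper (catch). The keeper is clamped somewhere in a 24 mm height range, which no reading tells: it must be felt. More than 8 N on it strains it.
- bar_end (a point): Centre of the bar's round end (10 mm across) in the keeper. The keeper is a C-shaped aluminium catch 10 mm wide, open to the front: a lip 5 mm thick, 6 mm in front of the bar; above it a 13.5 mm high mouth up to a rubber buffer (6 N/mm) under a hood. The bar must rise 6 to 30 mm (by keeper height) to clear the lip; 3.5 mm more and it meets the buffer. It is out past 0.1 rad of door.
- tub: Closed blue tub, 96 x 126 x 72 mm, on the bay's floor; origin under its centre. To be left alone.
- moss_holder: White ceramic cup 76 mm across holding a moss ball, 66 mm high, on the bay's floor; origin under its centre. To be left alone.
- conditioner: White bottle, 60 mm across, 150 mm high, right of the stand; origin under its centre. To be left alone.
- food_jar: Brown jar, 70 mm across, 75 mm high, right of the stand; origin under its centre. To be left alone.
- magnet: Black scraper block with a grip, 75 x 45 x 34 mm, left of the stand; origin under its centre. To be left alone.
- dish: White bowl, 100 mm across, 22 mm high, left of the stand; origin under its centre. To be left alone.
- cave: Terracotta pot, 80 mm across, 60 mm high, right of the stand; origin under its centre. To be left alone.

How it is judged:
By the outcome, as a careful person would: the job done as asked, in the order asked, and still so for the second after the job is handed in, with the robot touching nothing.
It also fails if it takes over 54 s, if anything falls off the work surface, if the arm or the gripper's body presses on something with over 40 N, if the wrist force passes 120 N, or if a joint passes its speed limit or range.

ROBOT

A 6-joint arm with a two-finger parallel gripper is mounted at the origin on the work surface. World frame = base frame: x ahead of the robot, y to its left, z up, the work surface at z = 0. Lengths are in mm, angles in rad, forces in N, time in s.
With the tool pointing down it reaches from about 400 to 925 mm from the base axis. Payload 12.5 kg.
Tool frame: the origin (TCP) lies at the centre of the arm's flange, where the gripper is bolted on; the fingertips stand 190 mm ahead of it and the grasp point (between the pads) lies 171 mm ahead of it (ctrl.tip_extent is the distance from the TCP to the fingertips, in mm); z points along the fingers, y is the line along which they close (so a half turn about z gives the same grasp; the last joint's range is limited). The gripper opens to 95 mm and grips with 3 to 60 N. Pads are 20 mm wide; open, the fingers measure 119 mm over their backs; the gripper's body (75 mm by 180 mm) begins 59 mm behind the grasp point.
Start: joints at [-1.444, 0.491, 1.559, -0, 1.092, -0.106], TCP at [144.209, -608.135, 404.761] pointing down, gripper open.
Joint ranges: [-3.1, 3.1], [-0.84, 2.19], [0.05, 2.79], [-1.13, 4.28], [0.06, 2.93], [-2.69, 2.69]. Speed limits (rad/s): [2.22, 2.22, 2.79, 3.14, 3.14, 3.14].

INTERFACE

Orientations are given as a unit quaternion [x, y, z, w].
In Python, from plant import ctrl gives the robot as it stands.
- The arm moves only by the tool arm_command, never from a script. Its argument "plan" is a list of rows, each a list of 5 numbers: the closure, from -1 (fully open) to 1 (shut), then the shift along the world's x, y, z in m, then the turn about the world's z in rad. In form: [[gripper, dx, dy, dz, twist], ...]. A call has 1 to 5 rows; each row shifts and turns the commanded pose from where the row before left it; what a row does not reach is not made up. A row lasts 1/12 s, in which the tool goes at most 41.7 mm and 7.16 degrees, less where a joint would pass 70% of its speed; a pose out of reach is approached as far as the arm can. A call with a gripper value outside its range is refused whole. The fingers move at their own pace and stop on an object; "squeeze" is the grip in N (left out, the last holds). Time passes only in rows, so rows that do not move let the fingers close. It gives the time, the measured TCP pose, the force, the opening and the grip force at its end, in the units of the state.
- ctrl.observe(): the state, without advancing time (a new reading comes with each control period).
- ctrl.get_image(name): name is "side" or "top" or "wrist"; returns a dict with "img" (420x560x3 uint8, blue, green, red), "intrinsics" (3x3 intrinsics, pixels), "rvec" (rotation vector, rad) and "tvec" (3), from world to camera coordinates, as OpenCV has them. Camera axes: x right, y down, z forward; pixel columns grow to the right and rows downward; lengths in mm; the calibration is good to about 2 mm. A picture is of the moment at which its call begins. There is no depth.
- ctrl.close_job(): hands the job in; it is judged then, once.
The state is a dict: "t": time; "qpos": joint angles; "qvel": joint speeds; "effort": joint torques, N m; "ee_pos": TCP position; "ee_rot": TCP orientation; "force": force on the tool from outside, world axes, zero at the start; "moment": the same for the moment, N m; "opening": opening from 0.0 (shut) to 1.0 (fully open); "gripper_force": force on a finger pad.
Only numpy, scipy, OpenCV 4.12 (cv2) and the standard library are available. Lean on these libraries where they do the work, as an engineer would, in place of code of your own. Each camera call takes 0.05 s, during which the arm holds its last target. There are 200 camera calls.

## Working session

There is one attempt and no reset: what is moved stays moved. The work goes in short steps, Python scripts to look and compute and a tool call to move; the robot and the scene stay as the last step left them, time stands still between calls to the robot, and variables do not carry over. Pictures are saved under pics/ and viewed, at most 10 in all, crops included, and the job is handed in when it is done.

Besides the shell and the picture viewer there is one more tool, called after "Emit:" as a command line: name --pt "numbers of a row" for each row, then --argument value for the rest. arm_command: Moves the arm, as the interface text tells. Its arguments: {"type":"object","properties":{"plan":{"type":"array"},"squeeze":{"type":"number"}},"required":["plan"]}

```bash
mkdir -p pics
cat > h.py <<'E'
import numpy as np,cv2
from plant import ctrl
def snap(n,f):
    d=ctrl.get_image(n); cv2.imwrite(f'pics/{f}.png',d['img']); np.savez(f'pics/{f}.npz',K=d['intrinsics'],r=d['rvec'],t=d['tvec'])
def load(f): 
    z=np.load(f'pics/{f}.npz'); return z['K'],cv2.Rodrigues(z['r'])[0],z['t'].reshape(3)
def ray(f,u,v):
    K,R,t=load(f); d=R.T@np.linalg.inv(K)@np.array([u,v,1.]); return -R.T@t,d
def atz(f,u,v,z):
    c,d=ray(f,u,v); return c+d*(z-c[2])/d[2]
def proj(f,p):
    K,R,t=load(f); q=K@(R@np.array(p,float).T+t[:,None] if np.ndim(p)>1 else K@(R@np.array(p,float)+t)); return (q[:2]/q[2]).T
E
python3 - <<'E'
from h import *
for n in('side','top','wrist'):snap(n,n+'0')
a=[cv2.imread(f'pics/{n}0.png') for n in('side','top')]
print(ctrl.observe())
for n in('side','top'):print(n,ray(n+'0',280,210))
E
```

```text
{'t': 0.15, 'qpos': array([-1.44360670e+00,  4.91404093e-01,  1.55928788e+00, -3.99060187e-05,
        1.09167998e+00, -1.05631436e-01]), 'qvel': array([-0.00161455, -0.00070109, -0.00180553, -0.00193775, -0.00027129,
       -0.00036369]), 'effort': array([ 1.38047424e-03, -6.12894988e+01, -2.58276004e+01,  6.92496565e-02,
        4.73699661e-02, -6.30829413e-05]), 'ee_pos': array([ 144.2004918 , -608.12311667,  404.31392154]), 'ee_rot': array([ 9.93230798e-01,  1.16156923e-01, -2.19017089e-05, -3.89434350e-04]), 'force': array([ 0.04525702, -0.49024556, -0.41433437]), 'moment': array([ 0.04600766, -0.01225788, -0.02484701]), 'gripper_force': 0.0, 'opening': 0.997579474027117}
side (array([ 354.19455398, 1193.9668773 ,  797.75292217]), array([ 0.17291812, -0.85271157, -0.4931574 ]))
top (array([ 402.6800753 ,   23.24829929, 1330.94986109]), array([ 0.12852661,  0.01983193, -0.99151246]))
```

View pics/top0.png

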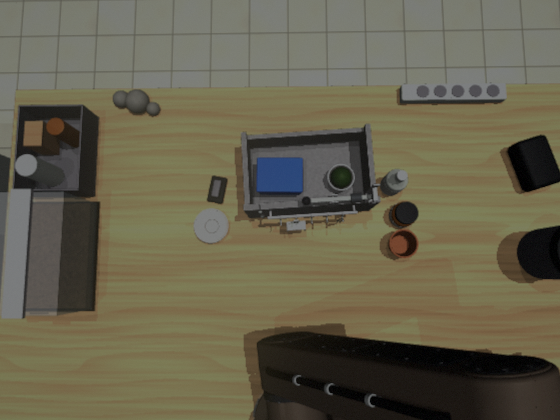

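View pics/side0.png

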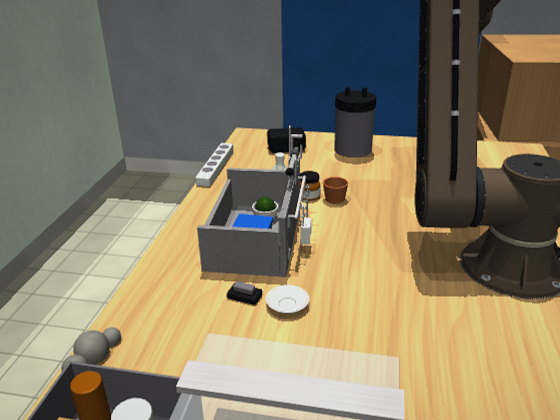

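The top view shows the stand at around (310,172), the thumb ball at about (306,201) and the keeper at about (375,195). The side view shows the bay's left wall nearest the camera. I'll zoom in on both.

Run:
```python
from h import *
a=cv2.imread('pics/top0.png')[120:240,230:390]
b=cv2.imread('pics/side0.png')[120:280,200:320]
cv2.imwrite('pics/c1.png',cv2.resize(a,None,fx=5,fy=5,interpolation=cv2.INTER_CUBIC))
```

```text
(no output)
```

View pics/c1.png

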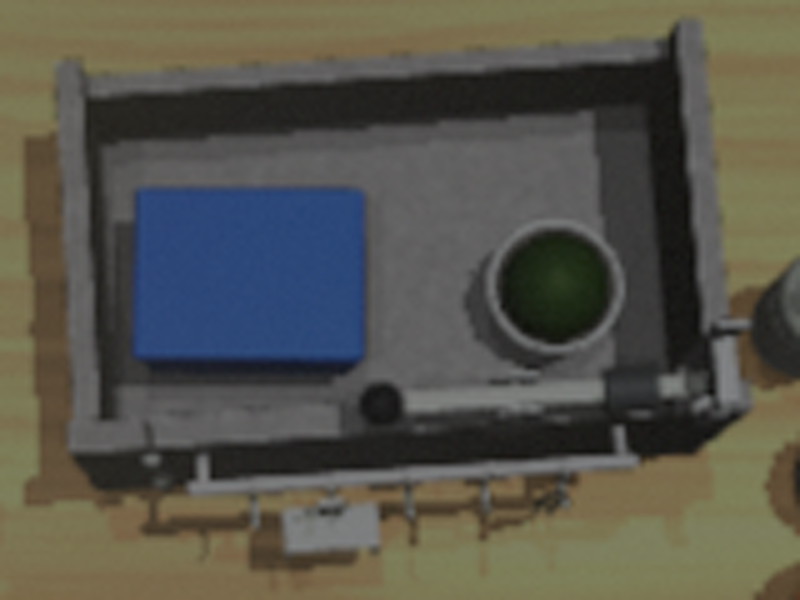

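Run:
```python
from h import *
from scipy.optimize import least_squares as LS
P=np.array([[216,172,130],[216,-172,130],[-16,172,170],[-16,-172,170],[-8,15,214]],float)
C=np.array([[60,65],[702,20],[70,452],[750,408],[382,404]])/5+[230,120]
def tr(q,P):
    c,s=np.cos(q[2]),np.sin(q[2]); return P@np.array([[c,s,0],[-s,c,0],[0,0,1]])+[q[0],q[1],0]
def pr(f,p):
    K,R,t=load(f); q=(p@R.T+t)@K.T; return q[:,:2]/q[:,2:]
r=LS(lambda q:(pr('top0',tr(q,P))-C).ravel(),[600,50,0])
print(r.x,r.fun.reshape(-1,2).round(2)*5)
print('thumb top',atz('top0',*C[4],214))
print('thumb,pivot,hinge,barend',tr(r.x,np.array([[-8,15,214],[-8,-50,210],[-16,131,170],[-8,-145,210.]])).round(1))
print('side thumb px',pr('side0',tr(r.x,P)))
# overlay crops
b=cv2.imread('pics/side0.png')
b=cv2.resize(b[110:280,190:330],None,fx=3.5,fy=3.5,interpolation=cv2.INTER_CUBIC)
a=cv2.imread('pics/side0.png')
for u,v in pr('side0',tr(r.x,P)): cv2.circle(b,(int((u-190)*3.5),int((v-110)*3.5)),3,(0,0,255),1)
cv2.imwrite('pics/c2.png',b)
```

```text
[ 5.72073266e+02 -3.32506148e+01  5.83673165e-02] [[ -6.   -23.65]
 [  0.1  -20.55]
 [ -1.65  12.8 ]
 [  5.55  14.15]
 [  1.4   13.05]]
thumb top [569.57356585 -18.12743159 214.        ]
thumb,pivot,hinge,barend [[ 563.2  -18.7  214. ]
 [ 567.   -83.6  210. ]
 [ 548.5   96.6  170. ]
 [ 572.5 -178.5  210. ]]
side thumb px [[194.37326003 226.31703936]
 [225.62360282 166.49832386]
 [289.56900053 217.03611262]
 [303.44471187 157.06020093]
 [293.47650697 170.87523607]]
```

View pics/c2.png

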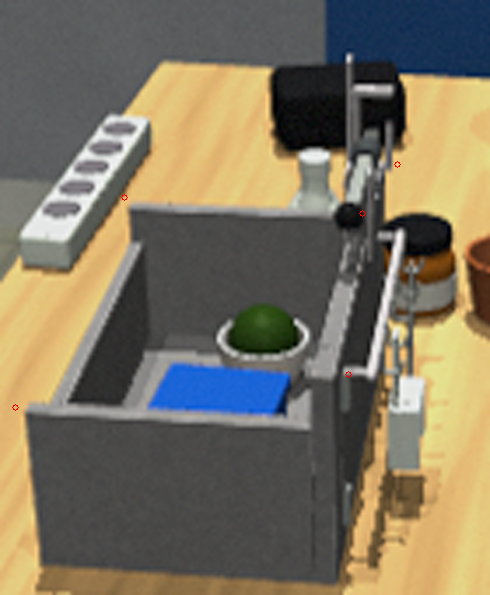

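```bash
cat >> h.py <<'E'
def tr(q,P):
    c,s=np.cos(q[2]),np.sin(q[2]); return np.asarray(P,float)@np.array([[c,s,0],[-s,c,0],[0,0,1]])+[q[0],q[1],0]
def pr(f,p):
    K,R,t=load(f); q=(np.atleast_2d(p)@R.T+t)@K.T; return q[:,:2]/q[:,2:]
E
python3 - <<'E'
from h import *
from scipy.optimize import least_squares as LS
P=np.array([[200,172,130],[200,-172,130],[-16,172,170],[-16,-172,170],[-8,15,214]],float)
C=np.array([[60,65],[702,20],[70,452],[750,408],[382,404]])/5+[230,120]
P2=P[[0,2,4]];C2=np.array([[28,408],[338,377],[347,215]])/3.5+[190,110]
r=LS(lambda q:np.r_[(pr('top0',tr(q,P))-C).ravel(),(pr('side0',tr(q,P2))-C2).ravel()],[600,50,0])
print(r.x,r.fun.reshape(-1,2).round(2))
# triangulate thumb
c1,d1=ray('top0',*C[4]);c2,d2=ray('side0',*C2[2])
s=np.linalg.lstsq(np.c_[d1,-d2],c2-c1,rcond=None)[0];print('tri',c1+d1*s[0],c2+d2*s[1])
print('thumb,pivot,hinge,barend',tr(r.x,np.array([[-8,15,214],[-8,-50,210],[-16,131,170],[-8,-145,210.]])).round(1))
E
```

```text
[ 5.78658724e+02 -3.23942853e+01  5.75990249e-02] [[-1.15 -1.36]
 [ 0.21 -0.64]
 [-0.65 -0.1 ]
 [ 0.68  0.27]
 [-0.1  -0.1 ]
 [ 0.05  0.02]
 [ 0.09 -0.73]
 [ 1.72 -0.58]]
tri [569.94800635 -18.22026175 211.49402289] [574.22810233 -17.74360134 212.11589322]
thumb,pivot,hinge,barend [[ 569.8  -17.9  214. ]
 [ 573.6  -82.8  210. ]
 [ 555.1   97.5  170. ]
 [ 579.  -177.6  210. ]]
```

Emit:
arm_command --pt "-1 0 0 0.04 0" --pt "-1 0 0 0.04 0" --pt "-1 0 0 0.04 0" --pt "-1 0 0 0.04 0" --pt "-1 0.012 0.016 0 0.05" --squeeze 5

```text
t: 0.57
ee_pos: [155.0, -592.8, 572.1]
ee_rot: [0.99, 0.14, -0.0, 0.006]
force: [0.1, -0.8, 1.6]
opening: 1.002
gripper_force: 0.0
```

Emit:
arm_command --pt "-1 0.023 0.032 0 0.09" --pt "-1 0.023 0.032 0 0.09" --pt "-1 0.023 0.032 0 0.09" --pt "-1 0.023 0.032 0 0.09" --pt "-1 0.023 0.032 0 0.09"

```text
t: 0.98
ee_pos: [271.8, -430.4, 564.6]
ee_rot: [0.933, 0.36, 0.0, -0.0]
force: [0.1, -0.0, 0.4]
opening: 1.005
gripper_force: 0.0
```

Emit:
arm_command --pt "-1 0.023 0.032 0 0.09" --pt "-1 0.023 0.032 0 0.09" --pt "-1 0.023 0.032 0 0.09" --pt "-1 0.023 0.032 0 0.09" --pt "-1 0.023 0.032 0 0.09"

```text
t: 1.4
ee_pos: [386.8, -270.3, 564.8]
ee_rot: [0.829, 0.559, 0.0, 0.0]
force: [-0.3, 0.3, -0.0]
opening: 1.005
gripper_force: 0.0
```

Emit:
arm_command --pt "-1 0.023 0.032 0 0.09" --pt "-1 0.023 0.032 0 0.09" --pt "-1 0.023 0.032 0 0.09" --pt "-1 0.023 0.032 0 0.09" --pt "-1 0.023 0.032 0 0.09"

```text
t: 1.82
ee_pos: [501.9, -110.2, 564.8]
ee_rot: [0.683, 0.73, -0.0, 0.0]
force: [1.3, -0.5, 0.5]
opening: 0.999
gripper_force: 0.0
```

```bash
cat > s.py <<'E'
from h import *
from scipy.spatial.transform import Rotation as R
o=ctrl.observe();y=R.from_quat(o['ee_rot']).as_matrix()[:,1]
print(o['t'],o['ee_pos'].round(2),'yaw',np.arctan2(y[1],y[0]).round(4),'F',o['force'].round(2),'M',o['moment'].round(2),o['opening'],o['gripper_force'],o['qpos'].round(2))
E
python3 s.py
```

```text
1.8167 [ 501.9  -110.2   564.75] yaw 0.0665 F [ 1.3  -0.5   0.45] M [-0.1  -0.1   0.05] 0.9989785546181317 0.0 [-0.34  0.2   1.58 -0.    1.37 -0.41]
```

Emit:
arm_command --pt "-1 0.023 0.031 0 -0.009" --pt "-1 0.023 0.031 0 0" --pt "-1 0.022 0.03 0 0" --pt "-1 0 0 -0.03 0" --pt "-1 0 0 -0.03 0"

```text
t: 2.23
ee_pos: [569.9, -18.2, 504.4]
ee_rot: [0.687, 0.727, 0.001, 0.001]
force: [0.4, -0.3, -1.6]
opening: 0.996
gripper_force: 0.0
```

Emit:
arm_command --pt "-1 0 0 -0.02 0" --pt "-1 0 0 0 0" --pt "-1 0 0 0 0"

```text
t: 2.48
ee_pos: [569.4, -20.2, 484.6]
ee_rot: [0.688, 0.726, -0.0, -0.001]
force: [-0.1, -1.7, 0.2]
opening: 1.002
gripper_force: 0.0
```

```bash
python3 s.py
python3 - <<'E'
from h import *
snap('wrist','w1');snap('top','t1')
r=[578.66,-32.39,.0576]
p=pr('w1',tr(r,[[-8,15,214],[-8,-50,210],[-8,-145,210]]));print(p)
a=cv2.imread('pics/w1.png')
for u,v in p: cv2.circle(a,(int(u),int(v)),4,(0,0,255),1)
cv2.imwrite('pics/w1o.png',a)
E
```

```text
2.4833 [569.42 -20.17 484.6 ] yaw 0.053 F [-0.1  -1.68  0.18] M [ 0.03 -0.09  0.04] 1.0021254199523035 0.0 [-0.15  0.34  1.59  0.    1.22 -0.2 ]
[[277.86659994 210.45242491]
 [278.09527493 283.45490417]
 [278.3906705  377.45991743]]
```

View pics/w1o.png

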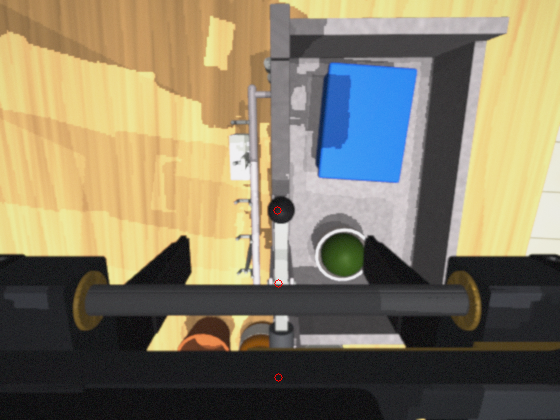

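Run:
```python
from h import *
a=cv2.imread('pics/w1.png')
g=a.max(2)[190:230,262:302]; m=(g<70).astype(np.uint8)
n,l,s,c=cv2.connectedComponentsWithStats(m); i=1+s[1:,4].argmax(); print(s[i],c[i]+[262,190])
u=c[i]+[262,190]
print(atz('w1',*u,214)); 
print('bar x at rows',[[(v,np.flatnonzero(a.max(2)[v,265:300]>150)[[0,-1]]+265)] for v in(240,255,270)])
print(atz('w1',281,250,215))
o=ctrl.observe()['ee_pos']; print(pr('w1',[o[0],o[1],o[2]-171]),pr('w1',[o[0],o[1],214]))
```

```text
[  6   6  26  27 539] [280.66604824 209.30983302]
[571.94344174 -16.83207159 214.        ]
bar x at rows [[(240, array([265, 299]))], [(255, array([265, 299]))], [(270, array([265, 287]))]]
[574.11047994 -50.41047026 215.        ]
[[276.91871502 270.06926691]] [[277.14873741 213.37762074]]
```

Emit:
arm_command --pt "-1 0.002 0.003 -0.02 0.005" --pt "-1 0 0 -0.03 0" --pt "-1 0 0 -0.03 0" --pt "-1 0 0 -0.02 0" --pt "-1 0 0 0 0"

```text
t: 3.0
ee_pos: [571.0, -17.4, 382.7]
ee_rot: [0.686, 0.727, -0.001, -0.001]
force: [-0.6, 0.3, 0.5]
opening: 1.001
gripper_force: 0.0
```

Emit:
arm_command --pt "-1 0 0 0 0" --pt "-1 0 0 0 0"

```text
t: 3.17
ee_pos: [571.6, -17.3, 387.0]
ee_rot: [0.686, 0.727, 0.001, 0.001]
force: [-0.1, 0.8, -0.3]
opening: 0.997
gripper_force: 0.0
```

```bash
python3 s.py
```

```text
3.1667 [571.65 -17.31 386.95] yaw 0.0578 F [-0.14  0.79 -0.35] M [-0.02 -0.13  0.03] 0.9965181369330425 0.0 [-0.15  0.43  1.71 -0.    0.99 -0.2 ]
```

Emit:
arm_command --pt "0.3 0 0 0 0" --pt "0.3 0 0 0 0" --pt "0.4 0 0 0 0" --pt "0.4 0 0 0 0" --pt "0.4 0 0 0 0" --squeeze 4

```text
t: 3.58
ee_pos: [571.2, -17.1, 385.1]
ee_rot: [0.686, 0.727, 0.0, 0.0]
force: [0.8, 1.1, 0.1]
opening: 0.708
gripper_force: 0.0
```

```bash
python3 s.py
```

```text
3.5833 [571.19 -17.11 385.1 ] yaw 0.058 F [0.78 1.1  0.12] M [ 0.02 -0.1   0.02] 0.7079413202143302 0.0 [-0.15  0.44  1.72  0.    0.99 -0.2 ]
```

Emit:
arm_command --pt "0.4 0 0 0 0" --pt "0.4 0 0 0 0" --pt "0.4 0 0 0 0" --pt "0.4 0 0 0 0" --pt "0.4 0 0 0 0"

```text
t: 4.0
ee_pos: [571.2, -17.1, 384.7]
ee_rot: [0.686, 0.727, -0.0, 0.0]
force: [-0.6, 1.1, -0.0]
opening: 0.355
gripper_force: 0.0
```

Emit:
arm_command --pt "0.5 0 0 0 0" --pt "0.5 0 0 0 0" --pt "0.5 0 0 0 0"

```text
t: 4.25
ee_pos: [571.2, -17.1, 384.8]
ee_rot: [0.686, 0.727, 0.0, 0.0]
force: [-0.5, 0.3, 0.4]
opening: 0.254
gripper_force: 0.0
```

```bash
cat > f.py <<'E'
import sys
from h import *
n=int(sys.argv[1]) if len(sys.argv)>1 else 6
A=[];E=[];Pz=[];M=[]
for i in range(n):
    ctrl.get_image('wrist'); o=ctrl.observe(); A.append(o['force']);E.append(o['effort']);Pz.append(o['ee_pos']);M.append(o['moment'])
A=np.array(A);print('t',o['t'],'F',A.mean(0).round(2),'sd',A.std(0).round(2),'M',np.mean(M,0).round(3),'pos',np.mean(Pz,0).round(2),'eff',np.mean(E,0)[:3].round(2),'open',round(o['opening'],3),'grip',round(o['gripper_force'],1))
E
python3 f.py 6
```

```text
t 4.55 F [ 0.37 -0.3   0.08] sd [0.48 0.38 0.37] M [-0.035 -0.144  0.021] pos [571.21 -17.14 384.76] eff [  0.   -55.68 -23.94] open 0.25 grip 0.0
```

Emit:
arm_command --pt "0.6 0 0 0 0" --pt "0.6 0 0 0 0" --pt "0.6 0 0 0 0" --squeeze 5

```text
t: 4.8
ee_pos: [571.2, -17.2, 384.8]
ee_rot: [0.686, 0.727, 0.0, 0.0]
force: [0.5, -0.6, 0.4]
opening: 0.222
gripper_force: 5.0
```

```bash
python3 f.py 6
```

```text
t 5.1 F [ 0.7  -0.74 -0.08] sd [0.47 0.37 0.51] M [-0.138 -0.257 -0.015] pos [571.24 -17.16 384.78] eff [  0.31 -55.75 -23.54] open 0.226 grip 5.0
```

Emit:
arm_command --pt "0.6 0 0 -0.001 0" --pt "0.6 0 0 -0.001 0" --pt "0.6 0 0 -0.001 0" --pt "0.6 0 0 -0.001 0" --pt "0.6 0 0 -0.001 0" --squeeze 3

```text
t: 5.52
ee_pos: [571.2, -17.1, 379.7]
ee_rot: [0.686, 0.727, 0.0, 0.0]
force: [1.6, 0.9, 1.8]
opening: 0.226
gripper_force: 3.0
```

```bash
python3 f.py 6
```

```text
t 5.8167 F [0.98 0.28 0.64] sd [0.66 0.24 0.23] M [ 0.025 -0.25  -0.004] pos [571.22 -17.12 379.66] eff [ -0.15 -55.54 -23.12] open 0.228 grip 3.0
```

Emit:
arm_command --pt "0.6 0 0 -0.0007 0" --pt "0.6 0 0 0 0"

```text
t: 5.98
ee_pos: [571.2, -17.1, 379.0]
ee_rot: [0.686, 0.727, 0.0, 0.0]
force: [0.7, 1.0, 0.7]
opening: 0.224
gripper_force: 3.0
```

Emit:
arm_command --pt "0.6 0 0 -0.0007 0" --pt "0.6 0 0 0 0"

```text
t: 6.15
ee_pos: [571.2, -17.1, 378.3]
ee_rot: [0.686, 0.727, 0.0, 0.0]
force: [1.5, 0.5, 1.3]
opening: 0.228
gripper_force: 3.0
```

```bash
python3 f.py 4
```

```text
t 6.35 F [0.77 0.13 0.56] sd [0.31 0.36 0.39] M [-0.017 -0.226  0.003] pos [571.21 -17.14 378.32] eff [ -0.12 -55.49 -23.1 ] open 0.225 grip 3.0
```

Emit:
arm_command --pt "0.6 0 0 -0.0007 0" --pt "0.6 0 0 0 0"

```text
t: 6.52
ee_pos: [571.2, -17.1, 377.6]
ee_rot: [0.686, 0.727, 0.0, 0.0]
force: [0.6, 0.2, 0.7]
opening: 0.227
gripper_force: 3.0
```

Emit:
arm_command --pt "0.6 0 0 -0.0007 0" --pt "0.6 0 0 0 0"

```text
t: 6.68
ee_pos: [571.2, -17.2, 376.9]
ee_rot: [0.686, 0.727, -0.0, 0.0]
force: [0.8, 0.1, 0.1]
opening: 0.225
gripper_force: 3.0
```

```bash
python3 f.py 4
```

```text
t 6.8833 F [ 0.43 -0.76  0.76] sd [0.46 0.3  0.36] M [-0.125 -0.228  0.009] pos [571.21 -17.18 376.92] eff [  0.24 -55.52 -23.03] open 0.224 grip 3.0
```

Emit:
arm_command --pt "0.6 0 0 -0.0007 0" --pt "0.6 0 0 0 0"

```text
t: 7.05
ee_pos: [571.2, -17.2, 376.2]
ee_rot: [0.686, 0.727, -0.0, 0.0]
force: [0.2, -0.5, 0.5]
opening: 0.225
gripper_force: 3.0
```

Emit:
arm_command --pt "0.6 0 0 -0.0007 0" --pt "0.6 0 0 0 0"

```text
t: 7.22
ee_pos: [571.2, -17.2, 375.4]
ee_rot: [0.686, 0.727, -0.0, 0.0]
force: [1.0, -2.1, 0.7]
opening: 0.228
gripper_force: 3.0
```

```bash
python3 f.py 4
```

```text
t 7.4167 F [ 0.34 -1.27  0.87] sd [0.38 0.2  0.5 ] M [-0.298 -0.201 -0.002] pos [571.22 -17.17 375.54] eff [  0.8  -55.51 -22.91] open 0.225 grip 3.0
```

Emit:
arm_command --pt "0.6 0 -0.0002 -0.0007 0" --pt "0.6 0 0 0 0"

```text
t: 7.58
ee_pos: [571.2, -17.3, 374.8]
ee_rot: [0.686, 0.727, 0.0, -0.0]
force: [-0.0, -0.4, -0.4]
opening: 0.226
gripper_force: 3.0
```

Emit:
arm_command --pt "0.6 0 -0.0001 -0.0007 0" --pt "0.6 0 0 0 0"

```text
t: 7.75
ee_pos: [571.2, -17.4, 374.0]
ee_rot: [0.686, 0.727, 0.0, -0.0]
force: [-0.1, -0.2, 1.0]
opening: 0.228
gripper_force: 3.0
```

```bash
python3 f.py 4
```

```text
t 7.95 F [0.9  0.12 0.73] sd [0.52 0.48 0.47] M [-0.025 -0.248 -0.018] pos [571.21 -17.39 374.11] eff [ -0.06 -55.62 -22.89] open 0.225 grip 3.0
```

Emit:
arm_command --pt "0.6 0 -0.0001 -0.0007 0" --pt "0.6 0 0 0 0"

```text
t: 8.12
ee_pos: [571.2, -17.5, 373.4]
ee_rot: [0.686, 0.727, 0.0, -0.0]
force: [1.5, 1.4, 1.2]
opening: 0.224
gripper_force: 3.0
```

Emit:
arm_command --pt "0.6 0 -0.0001 -0.0007 0" --pt "0.6 0 0 0 0"

```text
t: 8.28
ee_pos: [571.2, -17.6, 372.7]
ee_rot: [0.686, 0.727, 0.0, -0.0]
force: [-0.1, 0.8, 1.5]
opening: 0.227
gripper_force: 3.0
```

```bash
python3 f.py 4
```

```text
t 8.4833 F [0.81 1.04 1.5 ] sd [0.32 0.56 0.18] M [ 0.148 -0.225 -0.004] pos [571.2 -17.6 372.8] eff [ -0.65 -55.2  -22.75] open 0.23 grip 3.0
```

Emit:
arm_command --pt "0.6 0 0.0001 -0.0003 0" --pt "0.6 0 0 0 0"

```text
t: 8.65
ee_pos: [571.2, -17.6, 372.6]
ee_rot: [0.686, 0.727, 0.0, 0.0]
force: [-0.0, 0.5, 3.0]
opening: 0.225
gripper_force: 3.0
```

```bash
python3 f.py 8
```

```text
t 9.05 F [-0.36  0.18  3.11] sd [0.69 0.46 0.76] M [ 0.036 -0.142  0.023] pos [571.21 -17.57 372.54] eff [ -0.18 -54.32 -22.4 ] open 0.229 grip 3.0
```

Emit:
arm_command --pt "0.6 0 0 0.0007 0" --pt "0.6 0 0 0.0007 0" --pt "0.6 0 0 0 0" --squeeze 6

```text
t: 9.3
ee_pos: [571.2, -17.5, 373.8]
ee_rot: [0.686, 0.727, 0.0, -0.0]
force: [0.9, 1.2, 0.7]
opening: 0.228
gripper_force: 6.0
```

```bash
python3 f.py 6
cat > path.py <<'E'
import numpy as np
def path(ths,a=14.7,b=-115.3):
    p=np.array([[a*np.cos(t)+b*np.sin(t),-a*np.sin(t)+b*np.cos(t)] for t in ths]); 
    for t,d,p_ in zip(ths[1:],np.diff(p,axis=0)/1000,p[1:]): print(round(t,3),d.round(4),p_.round(1))
E
python3 -c "
from path import *
path([0,.01,.02,.03,.04,.06,.08,.1,.12,.16]);path(list(np.arange(.12,1.61,.04)))"
```

```text
t 9.6 F [0.81 1.57 0.54] sd [0.27 0.56 0.4 ] M [ 0.175 -0.229 -0.   ] pos [571.21 -17.49 373.76] eff [ -0.72 -55.76 -22.95] open 0.224 grip 6.0
0.01 [-0.0012 -0.0001] [  13.5 -115.4]
0.02 [-0.0012 -0.0001] [  12.4 -115.6]
0.03 [-0.0012 -0.0001] [  11.2 -115.7]
0.04 [-0.0012 -0.0001] [  10.1 -115.8]
0.06 [-0.0023 -0.0002] [   7.8 -116. ]
0.08 [-0.0023 -0.0001] [   5.4 -116.1]
0.1 [-0.0023 -0.0001] [   3.1 -116.2]
0.12 [-0.0023 -0.    ] [   0.8 -116.2]
0.16 [-0.0046  0.0001] [  -3.9 -116.2]
0.16 [-0.0046  0.0001] [  -3.9 -116.2]
0.2 [-0.0046  0.0002] [  -8.5 -115.9]
0.24 [-0.0046  0.0004] [ -13.1 -115.5]
0.28 [-0.0046  0.0006] [ -17.7 -114.9]
0.32 [-0.0046  0.0008] [ -22.3 -114.1]
0.36 [-0.0045  0.001 ] [ -26.9 -113.1]
0.4 [-0.0045  0.0012] [ -31.4 -111.9]
0.44 [-0.0045  0.0013] [ -35.8 -110.6]
0.48 [-0.0044  0.0015] [ -40.2 -109.1]
0.52 [-0.0043  0.0017] [ -44.5 -107.4]
0.56 [-0.0043  0.0019] [ -48.8 -105.5]
0.6 [-0.0042  0.002 ] [ -53.  -103.5]
0.64 [-0.0041  0.0022] [ -57.1 -101.3]
0.68 [-0.004   0.0024] [-61.1 -98.9]
0.72 [-0.0039  0.0025] [-65.  -96.4]
0.76 [-0.0038  0.0027] [-68.8 -93.7]
0.8 [-0.0037  0.0028] [-72.5 -90.9]
0.84 [-0.0036  0.003 ] [-76.  -87.9]
0.88 [-0.0035  0.0031] [-79.5 -84.8]
0.92 [-0.0033  0.0032] [-82.8 -81.5]
0.96 [-0.0032  0.0034] [-86.  -78.2]
1.0 [-0.0031  0.0035] [-89.1 -74.7]
1.04 [-0.0029  0.0036] [-92. -71.]
1.08 [-0.0028  0.0037] [-94.8 -67.3]
1.12 [-0.0026  0.0038] [-97.4 -63.5]
1.16 [-0.0025  0.0039] [-99.8 -59.5]
1.2 [-0.0023  0.004 ] [-102.1  -55.5]
1.24 [-0.0021  0.0041] [-104.3  -51.4]
1.28 [-0.002   0.0042] [-106.2  -47.1]
1.32 [-0.0018  0.0043] [-108.   -42.9]
1.36 [-0.0016  0.0044] [-109.7  -38.5]
1.4 [-0.0015  0.0044] [-111.1  -34.1]
1.44 [-0.0013  0.0045] [-112.4  -29.6]
1.48 [-0.0011  0.0045] [-113.5  -25.1]
1.52 [-0.0009  0.0046] [-114.4  -20.5]
1.56 [-0.0007  0.0046] [-115.1  -15.9]
1.6 [-0.0005  0.0046] [-115.7  -11.3]
```

Emit:
arm_command --pt "0.6 0 0.0001 0.0003 0" --pt "0.6 -0.0006 0 0 -0.005" --pt "0.6 -0.0006 0 0 -0.005" --pt "0.6 -0.0006 0 0 -0.005" --pt "0.6 0 0 0 0"

```text
t: 10.02
ee_pos: [569.3, -17.5, 374.2]
ee_rot: [0.692, 0.722, -0.0, 0.0]
force: [-0.3, -0.4, 1.5]
opening: 0.224
gripper_force: 6.0
```

```bash
python3 f.py 5; python3 s.py
```

```text
t 10.2667 F [ 0.14 -1.19  0.7 ] sd [0.45 0.37 0.13] M [-0.224 -0.128 -0.007] pos [569.34 -17.54 374.15] eff [  0.7  -55.36 -23.05] open 0.223 grip 6.0
10.2667 [569.36 -17.54 374.12] yaw 0.043 F [-0.07 -1.77  0.73] M [-0.27 -0.1  -0.01] 0.2227925031680023 6.0000090301036835 [-0.15  0.45  1.73 -0.    0.96 -0.19]
```

Emit:
arm_command --pt "0.6 -0.0006 -0.0001 0 -0.005" --pt "0.6 -0.0006 -0.0001 0 -0.005" --pt "0.6 0 0 0 0"

```text
t: 10.52
ee_pos: [568.2, -17.7, 374.2]
ee_rot: [0.696, 0.719, 0.0, 0.0]
force: [0.9, -1.5, 0.8]
opening: 0.223
gripper_force: 6.0
```

Emit:
arm_command --pt "0.6 -0.0006 -0.0001 0 -0.005" --pt "0.6 0 0 0 0"

```text
t: 10.68
ee_pos: [567.5, -17.7, 374.2]
ee_rot: [0.697, 0.717, 0.0, 0.0]
force: [0.3, -0.4, 0.1]
opening: 0.223
gripper_force: 6.0
```

```bash
python3 f.py 5
```

```text
t 10.9333 F [ 0.71 -1.37  0.7 ] sd [0.5  0.75 0.34] M [-0.235 -0.186 -0.019] pos [567.58 -17.74 374.16] eff [  0.64 -55.16 -22.75] open 0.227 grip 6.0
```

Emit:
arm_command --pt "0.6 -0.0012 -0.0002 0 -0.01" --pt "0.6 -0.0012 -0.0001 0 -0.01" --pt "0.6 0 0 0 0"

```text
t: 11.18
ee_pos: [565.0, -18.0, 374.1]
ee_rot: [0.705, 0.71, -0.0, -0.0]
force: [-0.2, -0.5, 0.0]
opening: 0.228
gripper_force: 6.0
```

```bash
python3 f.py 4
```

```text
t 11.3833 F [-0.82  0.02  1.04] sd [0.22 0.33 0.28] M [-0.075  0.004 -0.036] pos [565.03 -18.01 374.12] eff [  0.18 -54.94 -23.4 ] open 0.225 grip 6.0
```

Emit:
arm_command --pt "0.6 -0.0012 -0.0001 0 -0.01" --pt "0.6 -0.0012 -0.0001 0 -0.01" --pt "0.6 -0.0012 -0.0001 0 -0.01" --pt "0.6 -0.0012 -0.0001 0 -0.01" --pt "0.6 0 0 0 0"

```text
t: 11.8
ee_pos: [560.2, -18.3, 374.2]
ee_rot: [0.719, 0.695, 0.0, -0.0]
force: [-0.5, 1.9, -0.8]
opening: 0.222
gripper_force: 6.0
```

```bash
python3 f.py 4
```

```text
t 12.0 F [-0.98  2.5   0.29] sd [0.36 0.41 0.37] M [ 0.406  0.027 -0.032] pos [560.23 -18.33 374.09] eff [ -1.36 -54.57 -23.67] open 0.228 grip 6.0
```

Emit:
arm_command --pt "0.6 -0.0012 0.0002 0 -0.01" --pt "0.6 -0.0017 0 0 -0.015" --pt "0.6 -0.0023 0 0 -0.02" --pt "0.6 -0.0023 0.0001 0 -0.02" --pt "0.6 0 0 0 0"

```text
t: 12.42
ee_pos: [552.4, -18.2, 374.2]
ee_rot: [0.741, 0.671, -0.0, -0.0]
force: [-1.1, 1.3, 0.6]
opening: 0.225
gripper_force: 6.0
```

```bash
python3 f.py 4
python3 - <<'E'
from h import *
snap('side','sd1'); a=cv2.imread('pics/sd1.png')[90:250,220:340]; cv2.imwrite('pics/sd1c.png',cv2.resize(a,None,fx=3.7,fy=3.7,interpolation=cv2.INTER_CUBIC))
E
```

```text
t 12.6167 F [-0.71  0.91  0.64] sd [0.42 0.22 0.75] M [0.16  0.052 0.003] pos [552.71 -18.17 374.15] eff [ -0.5  -53.69 -23.29] open 0.224 grip 6.0
```

View pics/sd1c.png

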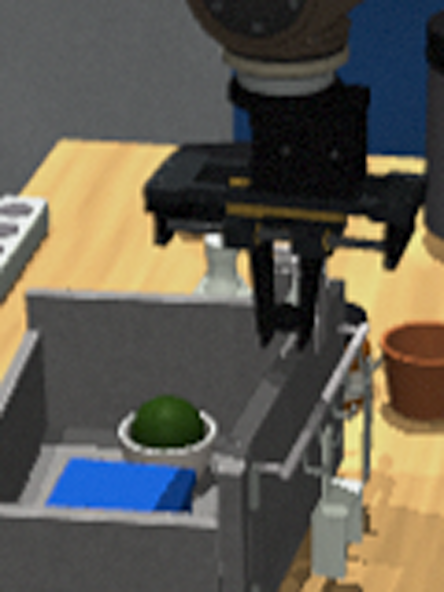

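Emit:
arm_command --pt "0.6 -0.0046 0.0002 0 -0.04" --pt "0.6 -0.0046 0.0004 0 -0.04" --pt "0.6 -0.0046 0.0006 0 -0.04" --pt "0.6 -0.0046 0.0008 0 -0.04" --pt "0.6 -0.0045 0.001 0 -0.04"

```text
t: 13.08
ee_pos: [530.0, -15.1, 374.2]
ee_rot: [0.804, 0.594, 0.0, 0.0]
force: [1.4, 2.2, 0.5]
opening: 0.227
gripper_force: 6.0
```

```bash
python3 f.py 3
```

```text
t 13.2333 F [-0.81  1.4   0.87] sd [0.42 0.37 0.07] M [ 0.173  0.008 -0.006] pos [529.61 -15.02 374.19] eff [ -0.89 -50.84 -23.32] open 0.223 grip 6.0
```

Emit:
arm_command --pt "0.6 -0.0045 0.0012 0 -0.04" --pt "0.6 -0.0045 0.0013 0 -0.04" --pt "0.6 -0.0044 0.0015 0 -0.04" --pt "0.6 -0.0043 0.0017 0 -0.04" --pt "0.6 -0.0043 0.0019 0 -0.04"

```text
t: 13.65
ee_pos: [508.3, -7.7, 374.3]
ee_rot: [0.859, 0.511, 0.0, 0.0]
force: [1.5, -0.6, -0.2]
opening: 0.226
gripper_force: 6.0
```

```bash
python3 f.py 3;python3 s.py
```

```text
t 13.8 F [-0.41  0.97  0.68] sd [0.47 0.44 0.46] M [0.134 0.036 0.008] pos [507.86  -7.44 374.18] eff [ -0.82 -48.34 -22.87] open 0.225 grip 6.0
13.8 [508.13  -7.57 374.18] yaw -0.4948 F [-0.79  0.37  0.94] M [0.1  0.04 0.03] 0.2246551037752953 6.000203490257263 [-0.14  0.36  1.88 -0.    0.9   0.35]
```

Emit:
arm_command --pt "0.6 -0.0042 0.002 0 -0.04" --pt "0.6 -0.0041 0.0022 0 -0.04" --pt "0.6 -0.004 0.0024 0 -0.04" --pt "0.6 -0.0039 0.0025 0 -0.04" --pt "0.6 -0.0038 0.0027 0 -0.04"

```text
t: 14.22
ee_pos: [488.4, 4.0, 374.2]
ee_rot: [0.906, 0.423, 0.0, 0.0]
force: [0.9, -1.0, 0.5]
opening: 0.222
gripper_force: 6.0
```

Emit:
arm_command --pt "0.6 -0.0037 0.0028 0 -0.04" --pt "0.6 -0.0036 0.003 0 -0.04" --pt "0.6 -0.0035 0.0031 0 -0.04" --pt "0.6 -0.0033 0.0032 0 -0.04" --pt "0.6 -0.0032 0.0034 0 -0.04"

```text
t: 14.63
ee_pos: [471.0, 19.5, 374.2]
ee_rot: [0.944, 0.331, 0.0, 0.0]
force: [-0.2, -0.9, 0.2]
opening: 0.228
gripper_force: 6.0
```

```bash
python3 f.py 3;python3 s.py
```

```text
t 14.7833 F [-1.68  0.26  1.36] sd [0.53 0.96 0.05] M [-0.079  0.27   0.004] pos [470.67  19.87 374.14] eff [ -0.39 -44.07 -22.44] open 0.22 grip 6.0
14.7833 [470.86  19.7  374.14] yaw -0.8942 F [-1.27 -0.69  1.42] M [-0.12  0.32  0.  ] 0.219841543038553 6.000251322984695 [-0.1   0.31  1.96 -0.    0.87  0.8 ]
```

Emit:
arm_command --pt "0.6 -0.0031 0.0035 0 -0.04" --pt "0.6 -0.0029 0.0036 0 -0.04" --pt "0.6 -0.0028 0.0037 0 -0.04" --pt "0.6 -0.0026 0.0038 0 -0.04" --pt "0.6 -0.0025 0.0039 0 -0.04"

```text
t: 15.2
ee_pos: [457.1, 38.0, 374.2]
ee_rot: [0.972, 0.235, -0.0, 0.0]
force: [-0.6, -2.3, 0.6]
opening: 0.225
gripper_force: 6.0
```

Emit:
arm_command --pt "0.6 -0.0023 0.004 0 -0.04" --pt "0.6 -0.0021 0.0041 0 -0.04" --pt "0.6 -0.002 0.0042 0 -0.04" --pt "0.6 -0.0018 0.0043 0 -0.04" --pt "0.6 -0.0016 0.0044 0 -0.04"

```text
t: 15.62
ee_pos: [447.1, 59.1, 374.1]
ee_rot: [0.991, 0.137, -0.0, 0.0]
force: [-2.7, -2.8, 1.3]
opening: 0.224
gripper_force: 6.0
```

```bash
python3 f.py 3;python3 s.py
```

```text
t 15.7667 F [-3.34 -0.37  0.87] sd [0.98 0.09 0.08] M [-0.056  0.519 -0.015] pos [447.    59.41 374.06] eff [ -0.37 -41.78 -22.65] open 0.222 grip 6.0
15.7667 [447.08  59.22 374.05] yaw -1.2939 F [-4.56 -0.25  0.76] M [-0.06  0.55 -0.02] 0.2217586719119122 6.0002875328063965 [-0.01  0.29  2.01 -0.    0.85  1.28]
```

Emit:
arm_command --pt "0.6 -0.0018 0.0044 0 -0.04" --pt "0.6 -0.0014 0.0045 0 -0.04" --pt "0.6 -0.0012 0.0045 0 -0.04" --pt "0.6 -0.0009 0.0046 0 -0.04" --pt "0.6 -0.0006 0.0035 0 -0.03"

```text
t: 16.18
ee_pos: [441.4, 80.6, 374.2]
ee_rot: [0.999, 0.042, 0.0, 0.0]
force: [-1.9, -2.1, 1.0]
opening: 0.224
gripper_force: 6.0
```

Emit:
arm_command --pt "0.6 -0.0002 0.0023 0 -0.02" --pt "0.6 0 0.001 0 -0.01" --pt "0.6 0 0 0 0"

```text
t: 16.43
ee_pos: [441.0, 84.0, 374.1]
ee_rot: [1.0, 0.028, -0.0, 0.0]
force: [-3.7, 0.5, 0.7]
opening: 0.225
gripper_force: 6.0
```

```bash
python3 f.py 4;python3 s.py
```

```text
t 16.6333 F [-3.07  0.69  1.16] sd [0.63 0.21 0.15] M [ 0.057  0.487 -0.009] pos [441.02  83.92 374.12] eff [ -0.28 -41.71 -22.37] open 0.224 grip 6.0
16.6333 [441.01  83.91 374.14] yaw -1.5162 F [-3.5   0.57  1.25] M [ 0.05  0.46 -0.01] 0.22409408658527102 5.999967455863953 [ 0.04  0.28  2.01 -0.    0.85  1.56]
```

Emit:
arm_command --pt "0.6 -0.0003 0 0.002 0" --pt "0.6 0 0 0.003 0" --pt "0.6 0 0 0.003 0" --pt "0.6 0 0 0.0025 0" --pt "0.6 0 0 0 0" --squeeze 3

```text
t: 17.05
ee_pos: [440.7, 84.0, 385.2]
ee_rot: [1.0, 0.027, 0.0, 0.0]
force: [1.4, -1.3, 0.3]
opening: 0.228
gripper_force: 3.0
```

```bash
python3 f.py 3
```

```text
t 17.2 F [ 0.67 -0.41  0.31] sd [0.26 0.12 0.4 ] M [-0.149 -0.227 -0.011] pos [440.69  84.01 384.9 ] eff [  0.52 -41.46 -20.91] open 0.227 grip 3.0
```

Emit:
arm_command --pt "0.4 0 0 0 0" --pt "0.2 0 0 0 0" --pt "0 0 0 0 0" --pt "0 0 0 0 0" --pt "0 0 0 0 0"

```text
t: 17.62
ee_pos: [440.6, 84.1, 384.6]
ee_rot: [1.0, 0.027, -0.0, 0.0]
force: [-0.3, 0.6, 0.3]
opening: 0.484
gripper_force: 0.0
```

```bash
python3 f.py 3
```

```text
t 17.7667 F [-0.08  0.36  0.22] sd [0.41 0.53 0.22] M [0.024 0.017 0.019] pos [440.59  84.08 384.62] eff [  0.  -41.6 -21.7] open 0.497 grip 0.0
```

Emit:
arm_command --pt "0 0 0 0.02 0" --pt "0 0 0 0.03 0" --pt "0 0 0 0.035 0" --pt "0 0 0 0.035 0" --pt "0 0 0 0.03 0"

```text
t: 18.18
ee_pos: [440.2, 84.1, 537.0]
ee_rot: [1.0, 0.027, 0.001, 0.0]
force: [-0.6, 0.5, -0.8]
opening: 0.501
gripper_force: 0.0
```

Emit:
arm_command --pt "0 0 -0.03 0 0" --pt "0 0 -0.04 0 0" --pt "0 0 -0.04 0 0" --pt "0 0 -0.04 0 0" --pt "0 0 -0.04 0 0"

```text
t: 18.6
ee_pos: [440.0, -107.6, 534.9]
ee_rot: [1.0, 0.027, 0.0, 0.0]
force: [0.9, 0.5, -0.5]
opening: 0.499
gripper_force: 0.0
```

Emit:
arm_command --pt "0 0 -0.04 0 0" --pt "0 0 -0.03 0 0" --pt "0 0 0 0 0" --pt "0 0 0 0 0"

```text
t: 18.93
ee_pos: [440.5, -177.2, 534.3]
ee_rot: [1.0, 0.025, -0.0, -0.0]
force: [0.2, 1.7, 0.8]
opening: 0.502
gripper_force: 0.0
```

```bash
python3 s.py; python3 -c "
from h import *
snap('top','t9');snap('side','s9')
a=cv2.imread('pics/t9.png')[110:310,190:410];b=cv2.imread('pics/s9.png')[80:330,180:400]
b=cv2.resize(b,(352,400));a=cv2.resize(a,(440,400));cv2.imwrite('pics/e.png',np.hstack([a,b]))"
```

```text
18.9333 [ 440.48 -177.24  534.27] yaw -1.5199 F [0.21 1.65 0.81] M [0.05 0.02 0.01] 0.5019149947354207 0.0 [-0.52  0.15  1.71 -0.    1.28  1.  ]
```

View pics/e.png

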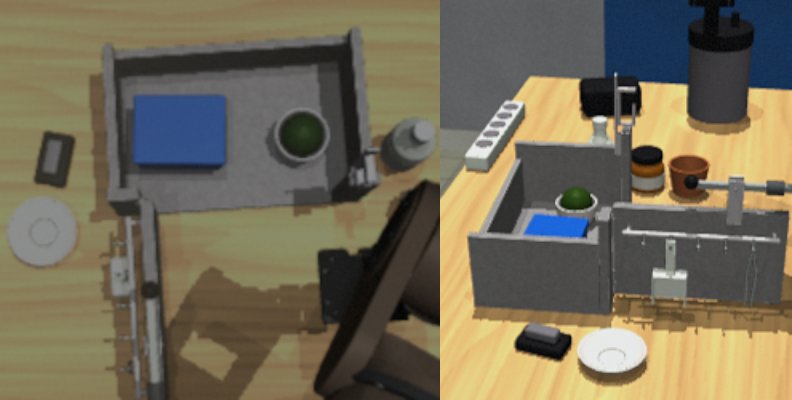

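The door stands at about a right angle: in the top half it runs from (140,205) down to (160,400). The bar is level, with the thumb ball at (692,183) in the side half. The scoop and tweezer still hang on their hooks, nothing else has moved, and the gripper is clear.

```bash
python3 -c "
from plant import ctrl
print(ctrl.close_job())"
```

```text
the job is handed in; nothing more can be done
None
```

The door is open to about a right angle (roughly 1.57 rad), the latch bar has dropped back to level, nothing else was moved, and the job was handed in at about 19 s.

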